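# Close the reagent jars with their own lids

### The job

Two amber reagent jars have been left open on the water-testing table: close each with the lid that matches the colour of its band, blue on blue and green on green, fully down and level. The jars stay standing upright where they are; leave the yellow spare lid, the jar that is already closed and the two dropper bottles where they are.

Things in the scene. Friction and masses are not known exactly. Their poses are not given: they have to be found in the camera images.
- jar_blue: Open amber glass reagent jar with a pale label and above it a broad blue band that covers the top of its body and its shoulder; loose, 220 g, round. Body 64 mm diameter, its wall upright to 68 mm, then a sloping shoulder up to 80 mm; the plain neck (39 mm outer diameter, tapering to 35 mm over its top 5 mm) runs from 80 mm up to the mouth at 103 mm. Origin: centre of the underside; z up.
- mouth_blue (a point): Centre of the open mouth of the blue-banded jar, level with the top of its neck, 103 mm above the jar's underside.
- jar_green: Open amber glass reagent jar with a pale label and above it a broad green band that covers the top of its body and its shoulder; loose, 220 g, round. Body 64 mm diameter, its wall upright to 68 mm, then a sloping shoulder up to 80 mm; the plain neck (39 mm outer diameter, tapering to 35 mm over its top 5 mm) runs from 80 mm up to the mouth at 103 mm. Origin: centre of the underside; z up.
- mouth_green (a point): Centre of the open mouth of the green-banded jar, level with the top of its neck, 103 mm above the jar's underside.
- lid_blue: Blue ribbed plastic push-on lid, lying open side down on the table; 51 mm outer diameter over the ribs (50 mm solid), 26 mm tall, 30 g; inside 45 mm diameter, 21 mm deep, top 5 mm thick. Origin: centre of the open rim on its underside; z up. Fully on, its ceiling rests on the jar's mouth, its rim 82 mm above the jar's underside, 2 mm clear of the shoulder.
- lid_green: Green ribbed plastic push-on lid, lying open side down on the table; 51 mm outer diameter over the ribs (50 mm solid), 26 mm tall, 30 g; inside 45 mm diameter, 21 mm deep, top 5 mm thick. Origin: centre of the open rim on its underside; z up. Fully on, its ceiling rests on the jar's mouth, its rim 82 mm above the jar's underside, 2 mm clear of the shoulder.
- lid_spare: Bystander: yellow spare lid, same shape and size as the blue and green lids, lying open side down; it belongs to none of the jars here. Origin: centre of its underside.
- jar_closed: Bystander: amber jar like the others but with a white band and already closed with its white lid, 64 mm diameter, 108 mm tall overall. Origin: centre of the underside.
- dropper_a: Bystander: small white dropper bottle with a red pointed cap, 32 mm diameter, 68 mm tall, near the left side. Origin: centre of the underside.
- dropper_b: Bystander: small white dropper bottle with a black pointed cap and a grey label, 32 mm diameter, 68 mm tall, near the right side. Origin: centre of the underside.
Not all that is in view belongs to the job. What is shaped like the jar_green but purple is not meant.

How it is judged:
By the outcome, as a careful person would: the job done as asked, in the order asked, and still so for the second after the job is handed in, with the robot touching nothing.
It also fails if it takes over 64 s, if anything falls off the work surface, if the arm or the gripper's body presses on something with over 40 N, if the wrist force passes 120 N, or if a joint passes its speed limit or range.

### The arm

A 6-joint arm with a two-finger parallel gripper is mounted at the origin on the work surface. World frame = base frame: x ahead of the robot, y to its left, z up, the work surface at z = 0. Lengths are in mm, angles in rad, forces in N, time in s.
With the tool pointing down it reaches from about 350 to 875 mm from the base axis. Payload 4.2 kg.
Tool frame: the origin (TCP) lies midway between the tips of the shut fingers; the grasp point (between the pads) lies 19 mm behind it; z points along the fingers, y is the line along which they close (so a half turn about z gives the same grasp; the last joint's range is limited). The gripper opens to 85 mm and grips with 20 to 120 N. Pads are 22 mm wide; open, the fingers measure 114 mm over their backs; the gripper's body (76 mm by 85 mm) begins 54 mm behind the grasp point. The pads swing forward as they close: fully open they stand 13 mm farther back than shut.
Start: joints at [0.259, 0.385, 0.008, 0, -1.194, -0.259], TCP at [624.979, 0.025, 231.312] pointing down, gripper open.
Joint ranges: [-3.14, 3.14], [-1.21, 2.06], [-1.07, 1.41], [-3.16, 2.05], [-2.99, -0.16], [-3.1, 3.1]. Speed limits (rad/s): [2.79, 2.79, 3.14, 3.14, 3.14, 3.14].

### API

Orientations are given as a unit quaternion [x, y, z, w].
In Python, from bench import read_state, get_image, job_done gives the robot as it stands.
- The arm moves only by the shell command python3 -m jog 'ROWS'. ROWS is JSON, a list of rows, each a list of 3 entries, a list of its own where there are three numbers: the shift along the world's x, y, z scaled (see below), then the turn, a rotation vector about the world's x, y, z scaled (see below), then the gripper's target within -1 to 1 (shut at 1, half-way at 0, fully open at -1). In form: [[[x, y, z], [wx, wy, wz], claw], ...]. A call has 1 to 20 rows; each row is the pose to reach, as a shift and turn from the pose commanded when the call began; what a row does not reach only later rows make up. The controller multiplies each number of a shift by 10 cm and each number of a turn by 120 degrees. A row lasts 1/10 s, in which the tool goes at most 50 mm and 8.59 degrees, less where a joint would pass 70% of its speed; a pose out of reach is approached as far as the arm can. A call with a number of a shift or a turn outside -1 to 1 is refused whole. A call with a gripper value outside its range is refused whole. The fingers move at their own pace and stop on an object; the grip force is fixed at half the most. Time passes only in rows, so rows that repeat a pose let the fingers close. It gives the time, the measured TCP pose, the force, the opening and the grip force at its end, in the units of the state.
- read_state(): the state, without advancing time (a new reading comes with each control period).
- get_image(name): name is "scene" or "side" or "wrist"; returns a dict with "frame" (420x560x3 uint8, red, green, blue), "range_z" (420x560 float32, mm along the optical axis (not along the pixel's ray), 0 where there is no reading), "fx", "fy", "cx", "cy" (pixels), "R" (3x3) and "t" (3): a world point X has camera coordinates R X + t. Camera axes: x right, y down, z forward; pixel columns grow to the right and rows downward; lengths in mm; the calibration is good to about 2 mm. The wrist camera is an equidistant fisheye: a pixel r from the principal point sees the ray r / f radians off the axis. A picture is of the moment at which its call begins.
- job_done(): hands the job in; it is judged then, once.
The state is a dict: "clock": time; "joints": joint angles; "joint_vel": joint speeds; "joint_efforts": joint torques, N m; "position": TCP position; "ee_rot": TCP orientation; "contact_force": force on the tool from outside, world axes, zero at the start; "wrist_torque": the same for the moment, N m; "gripper_width": finger opening in mm; "grasp_force": force on a finger pad.
Only numpy, scipy, OpenCV 4.12 (cv2) and the standard library are available. Lean on these libraries where they do the work, as an engineer would, in place of code of your own. Each camera call takes 0.05 s, during which the arm holds its last target. There are 200 camera calls.

## Working session

There is one attempt and no reset: what is moved stays moved. The work goes in short steps, Python scripts to look and compute and a shell command to move; the robot and the scene stay as the last step left them, time stands still between calls to the robot, and variables do not carry over. Pictures are saved under pics/ and viewed, at most 10 in all, crops included, and the job is handed in when it is done.

```bash
mkdir -p pics; cat > h.py <<'E'
import numpy as np, cv2
from bench import read_state, get_image, job_done
def cloud(im):
    z=im["range_z"].astype(float); v,u=np.mgrid[:z.shape[0],:z.shape[1]]
    P=np.stack([(u-im["cx"])/im["fx"]*z,(v-im["cy"])/im["fy"]*z,z],-1)
    return (P-im["t"])@im["R"], z>0
E
python3 - <<'E'
from h import *
a=get_image("scene");b=get_image("side")
for n,i in(("scene",a),("side",b)):
    cv2.imwrite(f"pics/{n}.png",i["frame"][:,:,::-1]); print(n,i["fx"],-np.array(i["R"]).T@i["t"],np.array(i["R"])[2])
    P,ok=cloud(i); hsv=cv2.cvtColor(i["frame"],cv2.COLOR_RGB2HSV)
    for c,(lo,hi) in dict(blue=(100,122),green=(45,85),yellow=(23,33),purple=(125,155)).items():
        m=cv2.inRange(hsv,(lo,90,50),(hi,255,255))
        k,l,s,cc=cv2.connectedComponentsWithStats(m)
        for j in range(1,k):
            if s[j,4]>60:
                p=P[(l==j)&ok]
                if len(p): print(c,cc[j].round(),s[j],p.min(0).round(),p.max(0).round(),np.median(p,0).round())
E
```

```text
scene 385.68856946914804 [1211.72340507  302.92366095  771.26346084] [-0.64361212 -0.32226717 -0.69419544]
blue [341.  13.] [332   6  19  15 216] [-607. -321.  179.] [-584. -232.  238.] [-596. -282.  214.]
blue [431.  28.] [425  21  12  14 120] [-1585.    -6.   -54.] [ 89. 177. 436.] [-676.  110.  189.]
blue [100. 160.] [ 78 149  42  22 426] [ 598. -596.  110.] [ 680. -492.  118.] [ 642. -531.  114.]
blue [240. 192.] [232 184  17  17 217] [ 436. -218.   -1.] [ 506. -152.   29.] [ 488. -175.   24.]
blue [332. 268.] [320 254  27  24 383] [621. 147.  47.] [675. 205.  96.] [665. 181.  72.]
blue [211. 336.] [206 330  11  12  75] [893.  -7.  -1.] [919.  14.  22.] [909.   8.  18.]
green [203. 216.] [190 204  25  22 326] [ 611. -267.    2.] [ 678. -158.   90.] [ 664. -176.   71.]
green [296. 212.] [287 204  18  18 249] [440. -29.  -2.] [507.  32.  28.] [490.   9.  24.]
yellow [316. 246.] [    0    68   560   352 75423] [-1552. -1771.  -758.] [952. 686. 467.] [539. 153.  -0.]
yellow [379. 153.] [369 146  20  17  64] [22. 91. -4.] [118. 157.   3.] [ 59. 134.  -1.]
yellow [293. 288.] [280 279  
[... 637 characters left out ...]
 -185.   28.]
blue [438. 356.] [ 403  329   75   59 1888] [ 603. -589.  113.] [ 683. -490.  122.] [ 640. -534.  118.]
green [239. 232.] [230 223  19  19 308] [454. -21.   3.] [500.  63.  32.] [476.  -6.  27.]
green [338. 255.] [325 242  27  23 438] [ 608. -227.   52.] [ 667. -178.   85.] [ 628. -215.   73.]
yellow [219. 198.] [212 191  16  16 198] [449. 139.   7.] [493. 188.  32.] [469. 154.  27.]
purple [279. 235.] [268 219  25  38 511] [ 518. -121.   16.] [573. -69. 107.] [ 536. -106.   75.]
purple [395. 271.] [382 250  29  43 857] [ 702. -309.   12.] [ 757. -258.  107.] [ 720. -296.   70.]
purple [360. 285.] [346 267  30  35 633] [ 605. -336.   45.] [ 660. -284.  107.] [ 625. -320.   78.]
```

View pics/scene.png

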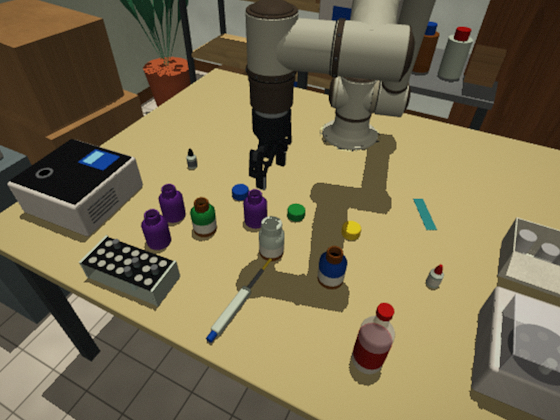

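View pics/side.png

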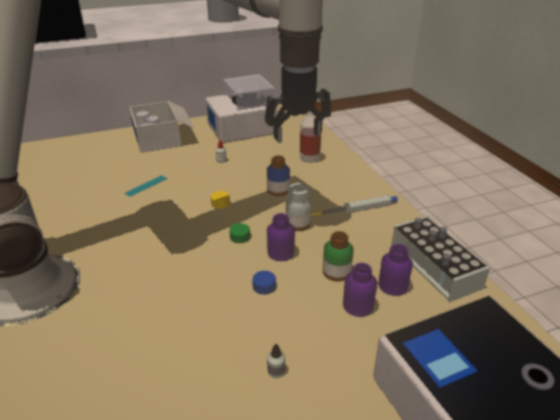

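The scene view shows the blue lid at (240,192), the green lid at (296,212), the green jar at (203,216) and the blue jar at (332,268). The purple jars at (171,203), (155,229) and (255,209), and the closed white-band jar at (271,238), are to be left alone. The side view agrees, with lids at (264,280) and (239,232), the green jar at (338,255) and the blue jar at (278,175).

```bash
python3 - <<'E'
from h import *
g=dict(lidb=(476,-184,15,32),lidg=(478,-5,15,32),jarg=(640,-205,96,112),jarb=(645,167,96,112),closed=(640,30,96,116))
C=[cloud(get_image(n)) for n in("scene","side")]
for k,(x,y,l,h) in g.items():
    for P,ok in C:
        m=ok&(abs(P[...,0]-x)<45)&(abs(P[...,1]-y)<45)&(P[...,2]>l)&(P[...,2]<h)
        p=P[m]
        if len(p)>5: print(k,len(p),((np.percentile(p,3,0)+np.percentile(p,97,0))/2).round(),p.min(0).round(),p.max(0).round())
s=read_state(); print(s["position"],s["ee_rot"])
from scipy.spatial.transform import Rotation as R
print(R.from_quat(s["ee_rot"]).as_matrix().round(2))
w=get_image("wrist"); print(w["fx"],w["cx"],w["cy"],-np.array(w["R"]).T@w["t"]); print(np.array(w["R"]).round(2))
E
```

```text
lidb 180 [ 481. -176.   22.] [ 454. -201.   15.] [ 504. -152.   28.]
lidb 388 [ 474. -181.   23.] [ 450. -205.   15.] [ 500. -157.   31.]
lidg 208 [483.   9.  22.] [457. -16.  15.] [507.  32.  30.]
lidg 280 [476.   3.  24.] [453. -20.  15.] [502.  29.  32.]
jarg 83 [ 646. -191.  100.] [ 627. -210.   96.] [ 664. -173.  105.]
jarg 155 [ 640. -195.  101.] [ 622. -213.   96.] [ 658. -174.  108.]
jarb 113 [644. 174. 101.] [626. 155.  96.] [662. 192. 107.]
jarb 90 [638. 171. 102.] [620. 152.  96.] [657. 190. 108.]
closed 293 [635.   9. 104.] [610. -15.  96.] [659.  32. 112.]
closed 215 [628.   6. 105.] [604. -15.  96.] [653.  29. 115.]
[6.24653467e+02 2.33217643e-03 2.30621631e+02] [-7.07070552e-01  7.07142682e-01  4.36423398e-04 -5.20740824e-04]
[[-0. -1. -0.]
 [-1.  0. -0.]
 [ 0.  0. -1.]]
325.19226210127806 279.22279453101396 212.78553345045893 [624.73536143 -67.58404139 372.86109268]
[[-1.    0.    0.  ]
 [ 0.    0.97  0.26]
 [-0.    0.26 -0.97]]
```

```bash
python3 -m jog '[[[-0.74,-0.89,-0.3],[0,0,0],-1],[[-0.74,-0.89,-0.3],[0,0,0],-1],[[-0.74,-0.89,-0.3],[0,0,0],-1],[[-0.74,-0.89,-0.3],[0,0,0],-1],[[-0.74,-0.89,-0.3],[0,0,0],-1]]'; python3 -m jog '[[[-0.74,-0.89,-0.5],[0,0,0],-1],[[-0.74,-0.89,-0.5],[0,0,0],-1],[[-0.74,-0.89,-0.5],[0,0,0],-1],[[-0.74,-0.89,-0.5],[0,0,0],-1],[[-0.74,-0.89,-0.5],[0,0,0],-1],[[-0.74,-0.89,-0.5],[0,0,0],-1]]'
cat >> h.py <<'E'
def wrist(lo,hi,zp,name=None,smin=90):
    """cast the largest coloured blob's outline onto plane z=zp, fit a circle"""
    i=get_image("wrist"); hsv=cv2.cvtColor(i["frame"],cv2.COLOR_RGB2HSV)
    m=cv2.inRange(hsv,(lo,smin,40),(hi,255,255))
    if name: cv2.imwrite(f"pics/{name}.png",i["frame"][:,:,::-1])
    cs,_=cv2.findContours(m,cv2.RETR_EXTERNAL,cv2.CHAIN_APPROX_NONE)
    out=[]
    for c in sorted(cs,key=cv2.contourArea)[::-1][:4]:
        if cv2.contourArea(c)<100: continue
        uv=c[:,0,:].astype(float); w=cast(i,uv,zp)
        (cx,cy),r=cv2.minEnclosingCircle(w[:,:2].astype(np.float32))
        out.append((uv.mean(0).round(),round(cx,1),round(cy,1),round(r,1)))
    return i,out
def cast(i,uv,zp):
    x=(uv[:,0]-i["cx"])/i["fx"]; y=(uv[:,1]-i["cy"])/i["fy"]; th=np.hypot(x,y); s=np.sinc(th/np.pi)
    d=np.stack([x*s,y*s,np.cos(th)],-1)@i["R"]; o=-np.array(i["R"]).T@i["t"]
    return o+d*((zp-o[2])/d[:,2])[:,None]
E
python3 - <<'E'
from h import *
i,o=wrist(100,122,26,"w1"); print(*o,sep="\n"); print(read_state()["position"])
E
```

```text
clock: 0.75
position: [551.4, -89.1, 201.7]
ee_rot: [-0.707, 0.707, -0.0, 0.0]
contact_force: [1.2, 0.3, -0.5]
gripper_width: 85.3
grasp_force: 0.0
clock: 1.35
position: [479.0, -177.2, 152.1]
ee_rot: [0.708, -0.707, 0.001, -0.001]
contact_force: [0.5, 0.5, -0.3]
gripper_width: 85.2
grasp_force: 0.0
(array([282., 199.]), 477.2, -183.0, 25.5)
[ 478.82760051 -177.12013371  152.07295375]
```

View pics/w1.png

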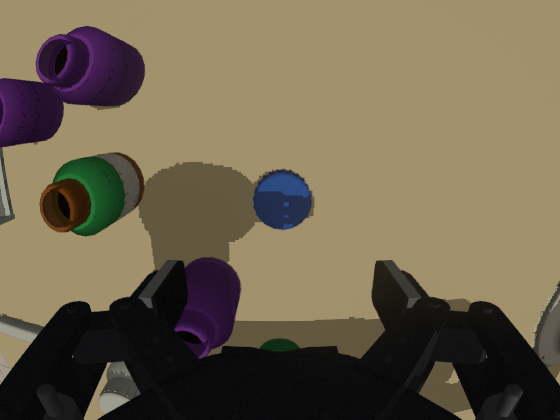

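The wrist view shows the blue lid at (282,199), between the open fingers with clear space around it; its fitted radius matches. I'm descending to it.

```bash
python3 -m jog '[[[-0.02,-0.04,-0.5],[0,0,0],-1],[[-0.02,-0.04,-1],[0,0,0],-1],[[-0.02,-0.04,-1],[0,0,0],-1],[[-0.02,-0.04,-1],[0,0,0],-1]]'; python3 -m jog '[[[0,0,-0.25],[0,0,0],-1],[[0,0,-0.5],[0,0,0],-1],[[0,0,-0.5],[0,0,0],-1],[[0,0,-0.5],[0,0,0],0.3],[[0,0,-0.5],[0,0,0],1],[[0,0,-0.5],[0,0,0],1],[[0,0,-0.5],[0,0,0],1],[[0,0,-0.5],[0,0,0],1],[[0,0,-0.5],[0,0,0],1],[[0,0,-0.5],[0,0,0],1],[[0,0,-0.5],[0,0,0],1]]'
```

```text
clock: 1.8
position: [476.1, -181.6, 51.7]
ee_rot: [0.708, -0.706, 0.0, 0.001]
contact_force: [0.9, -1.0, 1.3]
gripper_width: 85.1
grasp_force: 0.0
clock: 2.9
position: [476.8, -182.1, 4.1]
ee_rot: [0.707, -0.707, 0.002, -0.001]
contact_force: [-1.7, 1.7, 8.3]
gripper_width: 48.5
grasp_force: 60.5
```

```bash
python3 -m jog '[[[0,0,0.2],[0,0,0],1],[[0,0,0.5],[0,0,0],1],[[0,0,1],[0,0,0],1],[[0,0,1],[0,0,0],1],[[0,0.5,1],[0,0,0],1],[[0.3,1,1],[0,0,0],1],[[0.3,1,1],[0,0,0],1],[[0.3,1,1],[0,0,0],1]]' | tail -3;  python3 -m jog '[[[0.3,0.5,0.5],[0,0,0],1],[[0.6,1,1],[0,0,0],1],[[0.6,1,1],[0,0,0],1],[[0.6,1,1],[0,0,0],1],[[0.6,1,1],[0,0,0],1]]'; python3 -m jog '[[[0.3,0.5,0],[0,0,0],1],[[0.7,1,0],[0,0,0],1],[[0.7,1,0],[0,0,0],1],[[0.7,1.0,0],[0,0,0],1],[[0.7,1.0,0],[0,0,0],1]]';python3 -m jog '[[[0,0.3,0],[0,0,0],1],[[0,0.55,0],[0,0,0],1],[[0,0.55,0],[0,0,0],1],[[0,0.55,0],[0,0,0],1]]'
python3 - <<'E'
from h import *
i,o=wrist(100,122,103,"w2"); print(*o,sep="\n"); p=read_state()["position"];print(p)
i,o=wrist(100,122,p[2]+26); print(*o,sep="\n"); i,o=wrist(4,16,103,None,120); print(*o,sep="\n")
E
```

```text
contact_force: [-0.5, -0.3, -0.2]
gripper_width: 48.1
grasp_force: 62.1
clock: 4.2
position: [564.8, 17.8, 201.8]
ee_rot: [-0.707, 0.707, 0.0, 0.001]
contact_force: [0.2, -0.2, -0.3]
gripper_width: 48.1
grasp_force: 62.2
clock: 4.7
position: [633.5, 116.3, 199.2]
ee_rot: [-0.707, 0.708, 0.001, -0.002]
contact_force: [0.3, -0.5, 0.0]
gripper_width: 48.1
grasp_force: 62.2
clock: 5.1
position: [634.0, 171.5, 200.9]
ee_rot: [-0.707, 0.707, 0.0, -0.001]
contact_force: [-1.3, -0.7, -0.2]
gripper_width: 48.1
grasp_force: 62.2
(array([277., 255.]), 634.2, 208.8, 76.8)
(array([49., 60.]), 835.3, 30.5, 7.9)
[634.16653389 171.20728327 201.06945403]
(array([277., 255.]), 634.5, 154.5, 37.1)
(array([49., 60.]), 731.4, 68.1, 3.7)
(array([269., 206.]), 641.5, 167.0, 19.2)
(array([  9., 395.]), 1058.4, 465.3, 66.3)
```

View pics/w2.png

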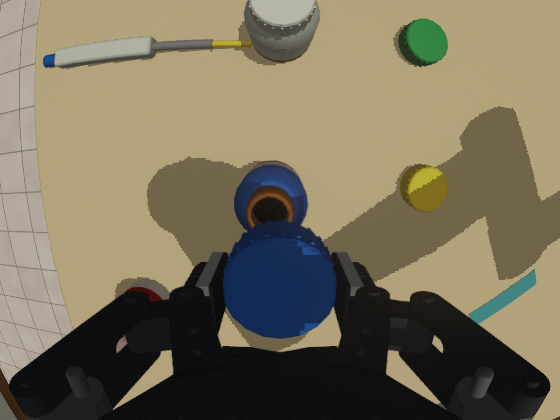

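The blue lid is held level, centred near (280,280), and the mouth of the blue jar shows at (269,208) just in front of it. Next I'll measure the offset between lid and mouth.

```bash
cat >> h.py <<'E'
from scipy.optimize import least_squares
def circ(w):
    f=lambda p:np.hypot(w[:,0]-p[0],w[:,1]-p[1])-p[2]
    r=least_squares(f,[*w[:,:2].mean(0),20],loss="soft_l1"); return r.x.round(1),round(float(np.abs(r.fun).mean()),2)
def held(lo,hi,zmouth,rowmin,rowmax):
    i=get_image("wrist"); hsv=cv2.cvtColor(i["frame"],cv2.COLOR_RGB2HSV); p=read_state()["position"]
    m=cv2.inRange(hsv,(lo,90,40),(hi,255,255)); c=max(cv2.findContours(m,0,1)[0],key=cv2.contourArea)[:,0].astype(float)
    print("tcp",np.round(p,1)); print("lid",circ(cast(i,c[c[:,1]>rowmin],p[2]+22)))
    # dark mouth hole edge: amber ring's inner contour
    a=cv2.inRange(hsv,(4,120,40),(18,255,255)); a[rowmax:]=0
    cs,h=cv2.findContours(a,cv2.RETR_CCOMP,cv2.CHAIN_APPROX_NONE)
    for k,c in enumerate(cs):
        if len(c)>25: print("hole" if h[0,k,3]>=0 else "ring",c[:,0].mean(0).round(),circ(cast(i,c[:,0].astype(float),zmouth)))
E
python3 -c "
from h import *
held(100,122,103,265,240)"
```

```text
tcp [634.7 171.5 201.3]
lid (array([634.4, 170.5,  24.1]), 0.19)
ring [270. 205.] (array([641.1, 166.3,  16.7]), 2.45)
ring [275.  60.] (array([632.1,  31.8,  23. ]), 0.22)
```

```bash
python3 -m jog '[[[0.07,-0.03,0],[0,0,0],1],[[0.07,-0.03,-0.4],[0,0,0],1],[[0.07,-0.03,-0.88],[0,0,0],1],[[0.07,-0.03,-0.88],[0,0,0],1],[[0.07,-0.03,-0.88],[0,0,0],1],[[0.07,-0.03,-0.88],[0,0,0],1]]'
python3 - <<'E'
from h import *
for n,(r,c) in dict(side=(110,230),scene=(210,290)).items():
    f=get_image(n)["frame"][r:r+90,c:c+100,::-1]; cv2.imwrite(f"pics/a_{n}.png",cv2.resize(f,None,fx=4,fy=4))
cv2.imwrite("pics/a.png",np.hstack([cv2.imread(f"pics/a_{n}.png") for n in("side","scene")]))
E
```

```text
clock: 5.9
position: [644.0, 170.4, 116.3]
ee_rot: [0.707, -0.707, 0.001, -0.002]
contact_force: [1.0, 0.3, -0.4]
gripper_width: 48.2
grasp_force: 62.2
```

View pics/a.png

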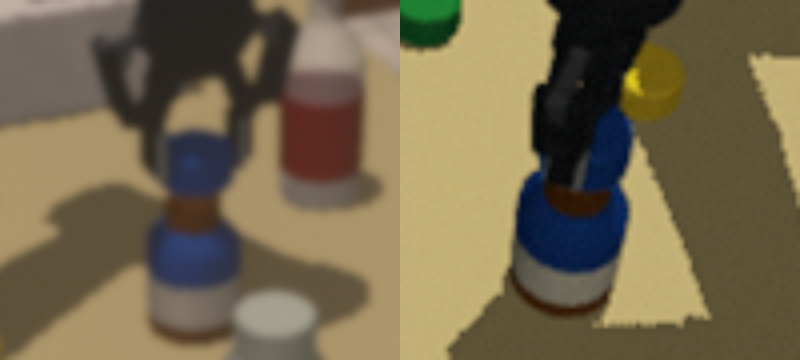

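The blue lid is right above the neck. In the side view it sits about 2 px to the right, so about 3 mm too far in +x, which agrees with the pose reading.

```bash
python3 -m jog '[[[-0.025,0,0],[0,0,0],1],[[-0.025,0,0],[0,0,0],1],[[-0.025,0,0],[0,0,0],1]]' |sed -n 2p; python3 -m jog '[[[0,-0.005,-0.06],[0,0,0],1],[[0,-0.005,-0.06],[0,0,0],1],[[0,-0.005,-0.1],[0,0,0],1],[[0,-0.005,-0.1],[0,0,0],1]]'
```

```text
position: [639.5, 170.2, 114.0]
clock: 6.7
position: [639.1, 169.4, 102.4]
ee_rot: [-0.707, 0.707, 0.0, -0.001]
contact_force: [-0.4, 0.2, -1.0]
gripper_width: 48.3
grasp_force: 62.2
```

```bash
python3 -m jog '[[[0.015,0,-0.02],[0,0,0],1],[[0.015,0,-0.04],[0,0,0],1],[[0.015,0,-0.08],[0,0,0],1],[[0.015,0,-0.12],[0,0,0],1],[[0.015,0,-0.13],[0,0,0],1],[[0.015,0,-0.13],[0,0,0],1]]'
```

```text
clock: 7.3
position: [640.8, 169.4, 89.9]
ee_rot: [0.707, -0.707, -0.0, 0.0]
contact_force: [-0.5, -0.4, -0.4]
gripper_width: 48.2
grasp_force: 62.2
```

Rim about 86 mm up with no side force. I'm easing down to contact, then releasing.

```bash
python3 -m jog '[[[0,0,-0.02],[0,0,0],1],[[0,0,-0.03],[0,0,0],1],[[0,0,-0.03],[0,0,0],1]]'; python3 -m jog '[[[0,0,-0.005],[0,0,0],0.1],[[0,0,-0.005],[0,0,0],-0.2],[[0,0,0],[0,0,0],-0.6],[[0,0,0],[0,0,0],-1],[[0,0,0],[0,0,0],-1],[[0,0,0],[0,0,0],-1],[[0,0,0.3],[0,0,0],-1],[[0,0,0.7],[0,0,0],-1],[[0,0,1],[0,0,0],-1],[[0,0,1],[0,0,0],-1],[[0,-0.5,1],[0,0,0],-1],[[-0.5,-1,1],[0,0,0],-1],[[-0.9,-1,1],[0,0,0],-1],[[-0.9,-1,1],[0,0,0],-1],[[-0.9,-1,1],[0,0,0],-1]]'
python3 - <<'E'
from h import *
for n,(r,c) in dict(side=(110,230),scene=(210,290)).items():
    f=get_image(n)["frame"][r:r+90,c:c+100,::-1]; cv2.imwrite(f"pics/b_{n}.png",cv2.resize(f,None,fx=4,fy=4))
cv2.imwrite("pics/b.png",np.hstack([cv2.imread(f"pics/b_{n}.png") for n in("side","scene")]))
for n in("scene","side"):
    P,ok=cloud(get_image(n)); p=P[ok&(abs(P[...,0]-641)<40)&(abs(P[...,1]-170)<40)&(P[...,2]>98)]
    print(n,p.min(0).round(1),p.max(0).round(1),np.percentile(p[:,2],[50,90]))
    t=p[p[:,2]>103]; A=np.c_[t[:,:2]-t[:,:2].mean(0),np.ones(len(t))]; print(len(t),np.linalg.lstsq(A,t[:,2],rcond=None)[0])
i,o=wrist(45,85,26); print(*o,sep="\n"); print(read_state()["position"])
E
```

```text
clock: 7.6
position: [640.9, 169.5, 87.2]
ee_rot: [-0.707, 0.707, 0.0, -0.0]
contact_force: [0.6, -0.7, 0.1]
gripper_width: 48.1
grasp_force: 62.2
clock: 9.1
position: [549.7, 68.8, 187.7]
ee_rot: [-0.707, 0.707, -0.0, 0.0]
contact_force: [0.8, 1.0, 1.1]
gripper_width: 85.5
grasp_force: 0.0
scene [617.7 148.9  98. ] [668.7 198.5 111.7] [107.56367567 109.46850028]
304 [-1.20196742e-02  2.83258703e-04  1.07796494e+02]
side [613.1 144.4  98.3] [663.6 197.8 113.6] [109.57533119 111.98305201]
171 [3.92804066e-02 4.65850372e-02 1.09476455e+02]
(array([353., 129.]), 480.8, 2.8, 26.0)
[552.1812164   70.282048   187.10625653]
```

View pics/b.png

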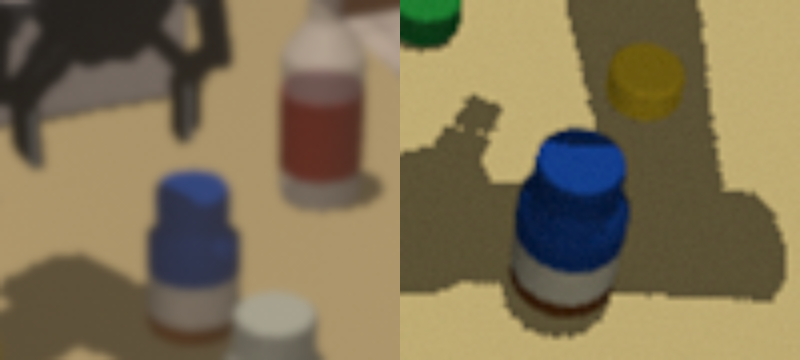

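The blue lid is seated, with its top at about 108 mm, level, and the jar upright. Next is the green lid, which the wrist camera puts at (481, 3).

```bash
python3 -m jog '[[[-0.35,-0.33,0],[0,0,0],-1],[[-0.71,-0.66,0],[0,0,0],-1],[[-0.71,-0.66,-0.3],[0,0,0],-1],[[-0.71,-0.66,-0.5],[0,0,0],-1],[[-0.71,-0.66,-0.5],[0,0,0],-1],[[-0.71,-0.66,-0.5],[0,0,0],-1]]'|sed -n 2p
python3 - <<'E'
from h import *
i,o=wrist(45,85,26); print(*o,sep="\n"); print(read_state()["position"])
E
```

```text
position: [481.0, 3.9, 137.5]
(array([282., 207.]), 479.0, 1.3, 26.3)
(array([75.,  8.]), 669.6, -196.8, 42.7)
[481.36979985   4.00243379 138.0056194 ]
```

```bash
python3 -m jog '[[[-0.02,-0.02,-0.4],[0,0,0],-1],[[-0.02,-0.02,-0.8],[0,0,0],-1],[[-0.02,-0.02,-0.8],[0,0,0],-1],[[-0.02,-0.02,-0.8],[0,0,0],-1]]' | sed -n 2p; python3 -m jog '[[[0,0,-0.25],[0,0,0],-1],[[0,0,-0.52],[0,0,0],-1],[[0,0,-0.52],[0,0,0],-1],[[0,0,-0.52],[0,0,0],0.3],[[0,0,-0.52],[0,0,0],1],[[0,0,-0.52],[0,0,0],1],[[0,0,-0.52],[0,0,0],1],[[0,0,-0.52],[0,0,0],1],[[0,0,-0.52],[0,0,0],1],[[0,0,-0.52],[0,0,0],1],[[0,0,-0.52],[0,0,0],1]]'
```

```text
position: [479.2, 1.9, 58.2]
clock: 11.5
position: [479.7, 2.0, 7.8]
ee_rot: [0.707, -0.707, 0.001, -0.002]
contact_force: [-1.1, 0.5, 9.0]
gripper_width: 47.7
grasp_force: 60.6
```

```bash
python3 -m jog '[[[0,0,0.2],[0,0,0],1],[[0,0,0.5],[0,0,0],1],[[0,0,1],[0,0,0],1],[[0,0,1],[0,0,0],1],[[0,0,1],[0,0,0],1]]' | tail -3;  python3 -m jog '[[[0.3,-0.5,0.5],[0,0,0],1],[[0.8,-1,0.9],[0,0,0],1],[[0.8,-1,0.9],[0,0,0],1],[[0.8,-1,0.9],[0,0,0],1],[[0.8,-1,0.9],[0,0,0],1]]'|sed -n 2p; python3 -m jog '[[[0.4,-0.5,0],[0,0,0],1],[[0.8,-0.93,0],[0,0,0],1],[[0.8,-0.93,0],[0,0,0],1],[[0.8,-0.93,0],[0,0,0],1],[[0.8,-0.93,0],[0,0,0],1]]'
python3 - <<'E'
from h import *
i,o=wrist(45,85,103,"w3"); held(45,85,103,265,240)
E
```

```text
contact_force: [-0.2, 0.2, -0.4]
gripper_width: 47.5
grasp_force: 62.2
position: [558.0, -99.3, 194.5]
clock: 13.0
position: [636.4, -190.4, 192.8]
ee_rot: [-0.707, 0.707, 0.002, -0.001]
contact_force: [-0.2, 0.1, -0.4]
gripper_width: 47.9
grasp_force: 62.3
tcp [ 636.7 -190.   194.3]
lid (array([ 636.3, -192.2,   23.1]), 0.22)
ring [270. 203.] (array([ 642.5, -199.2,   16.5]), 2.3)
```

View pics/w3.png

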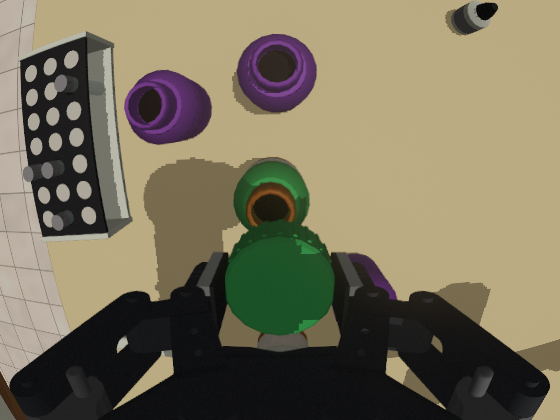

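The green lid is held near (280,280), with the green jar's mouth in front of it at (270,208) and the purple jars clear of the fingers.

```bash
python3 -m jog '[[[0.06,-0.07,0],[0,0,0],1],[[0.06,-0.07,-0.4],[0,0,0],1],[[0.06,-0.07,-0.76],[0,0,0],1],[[0.06,-0.07,-0.76],[0,0,0],1],[[0.06,-0.07,-0.76],[0,0,0],1],[[0.06,-0.07,-0.76],[0,0,0],1]]'
python3 - <<'E'
from h import *
for n,(r,c) in dict(side=(200,290),scene=(160,160)).items():
    f=get_image(n)["frame"][r:r+90,c:c+100,::-1]; cv2.imwrite(f"pics/c_{n}.png",cv2.resize(f,None,fx=4,fy=4))
cv2.imwrite("pics/c.png",np.hstack([cv2.imread(f"pics/c_{n}.png") for n in("side","scene")]))
E
```

```text
clock: 13.7
position: [645.7, -198.7, 122.1]
ee_rot: [0.707, -0.707, 0.002, -0.001]
contact_force: [-0.7, 0.7, 0.6]
gripper_width: 47.5
grasp_force: 62.2
```

View pics/c.png

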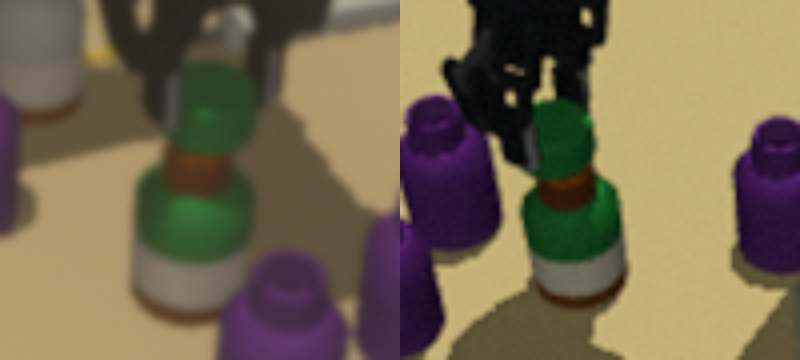

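```bash
python3 -m jog '[[[-0.03,0.01,0],[0,0,0],1],[[-0.03,0.01,0],[0,0,0],1],[[-0.03,0.01,0],[0,0,0],1]]' |sed -n 2p
python3 - <<'E'
from h import *
for n in("side","scene"):
    i=get_image(n); P,ok=cloud(i); hsv=cv2.cvtColor(i["frame"],cv2.COLOR_RGB2HSV)
    near=ok&(abs(P[...,0]-642)<50)&(abs(P[...,1]+196)<50)
    g=cv2.inRange(hsv,(45,60,20),(85,255,255))>0
    def across(m,z0,z1):  # silhouette centre column row by row -> mean centre and row
        m=m&near&(P[...,2]>z0)&(P[...,2]<z1); r=[(v,np.flatnonzero(m[v]).min(),np.flatnonzero(m[v]).max()) for v in range(420) if m[v].sum()>6]
        r=np.array(r); return np.c_[r[:,0],(r[:,1]+r[:,2])/2,r[:,2]-r[:,1]]
    for nm,m,a,b in(("lid",g,112,140),("neck",~g,82,106),("body",np.ones_like(g),20,66)):
        try: q=across(m,a,b); print(n,nm,len(q),np.median(q,0))
        except Exception as e: print(n,nm,e)
E
```

```text
position: [641.0, -197.5, 119.9]
side lid 16 [229.5  341.75  17.5 ]
side neck 10 [243.5 338.5  17. ]
side body 20 [265.5 336.5  29. ]
scene lid 19 [194.  202.5  13. ]
scene neck 7 [208. 201.  13.]
scene body 15 [225. 204.  23.]
```

Alignment is within the fit's slack, so I'm lowering gently and watching the force.

```bash
python3 -m jog '[[[0,0,-0.06],[0,0,0],1],[[0.005,0,-0.1],[0,0,0],1],[[0.005,0,-0.14],[0,0,0],1],[[0.005,0,-0.14],[0,0,0],1]]'; python3 -m jog '[[[0,0,-0.03],[0,0,0],1],[[0,0,-0.06],[0,0,0],1],[[0,0,-0.06],[0,0,0],1]]'
```

```text
clock: 14.6
position: [640.9, -197.3, 104.0]
ee_rot: [-0.707, 0.707, 0.001, -0.001]
contact_force: [0.3, -0.4, -0.2]
gripper_width: 47.6
grasp_force: 62.2
clock: 14.9
position: [641.2, -197.4, 98.8]
ee_rot: [-0.707, 0.707, 0.0, -0.0]
contact_force: [-0.2, 0.6, -0.4]
gripper_width: 47.5
grasp_force: 62.2
```

```bash
python3 -m jog '[[[0.005,0,-0.03],[0,0,0],1],[[0.005,0,-0.06],[0,0,0],1],[[0.005,0,-0.08],[0,0,0],1],[[0.005,0,-0.08],[0,0,0],1]]'
```

```text
clock: 15.3
position: [641.7, -197.4, 90.8]
ee_rot: [-0.707, 0.707, 0.0, -0.0]
contact_force: [0.2, 0.1, -1.0]
gripper_width: 47.6
grasp_force: 62.2
```

```bash
python3 -m jog '[[[0,0,-0.01],[0,0,0],1],[[0,0,-0.02],[0,0,0],1],[[0,0,-0.02],[0,0,0],1]]'; python3 -m jog '[[[0,0,0],[0,0,0],0.1],[[0,0,0],[0,0,0],-0.2],[[0,0,0],[0,0,0],-0.6],[[0,0,0],[0,0,0],-1],[[0,0,0],[0,0,0],-1],[[0,0,0],[0,0,0],-1],[[0,0,0.3],[0,0,0],-1],[[0,0,0.7],[0,0,0],-1],[[0,0,1],[0,0,0],-1],[[0,0,1],[0,0,0],-1],[[0,0.5,1],[0,0,0],-1],[[-0.5,1,1],[0,0,0],-1],[[-0.9,1,1],[0,0,0],-1],[[-0.9,1,1],[0,0,0],-1],[[-0.9,1,1],[0,0,0],-1],[[-0.9,1,1],[0,0,0],-1]]'
python3 - <<'E'
from h import *
for n in("scene","side"):
    i=get_image(n); cv2.imwrite(f"pics/d_{n}.png",i["frame"][:,:,::-1])
    P,ok=cloud(i)
    for x,y in((643,-195),(641,170)):
        p=P[ok&(abs(P[...,0]-x)<40)&(abs(P[...,1]-y)<40)&(P[...,2]>98)]
        t=p[p[:,2]>103]; A=np.c_[t[:,:2]-t[:,:2].mean(0),np.ones(len(t))]; print(n,p.min(0).round(),p.max(0).round(),len(t),np.linalg.lstsq(A,t[:,2],rcond=None)[0].round(3))
a,b=cv2.imread("pics/d_side.png"),cv2.imread("pics/d_scene.png")
cv2.imwrite("pics/d.png",np.hstack([cv2.resize(a[150:320,200:400],None,fx=2,fy=2),cv2.resize(b[140:310,170:370],None,fx=2,fy=2)]))
E
```

```text
clock: 15.6
position: [642.2, -197.5, 89.9]
ee_rot: [0.707, -0.707, 0.0, -0.0]
contact_force: [-1.6, 0.6, 2.2]
gripper_width: 47.6
grasp_force: 62.5
clock: 17.2
position: [553.1, -97.7, 189.8]
ee_rot: [0.707, -0.707, 0.001, -0.001]
contact_force: [0.4, -0.4, -0.3]
gripper_width: 85.7
grasp_force: 0.0
scene [ 620. -217.   98.] [ 668. -166.  111.] 219 [-1.90000e-02 -1.60000e-02  1.06973e+02]
scene [618. 148.  98.] [667. 198. 112.] 308 [-1.8000e-02  4.0000e-03  1.0768e+02]
side [ 615. -220.   98.] [ 664. -167.  113.] 321 [2.60000e-02 4.30000e-02 1.09176e+02]
side [615. 145.  98.] [660. 190. 113.] 60 [6.10000e-02 6.80000e-02 1.08203e+02]
```

View pics/d.png

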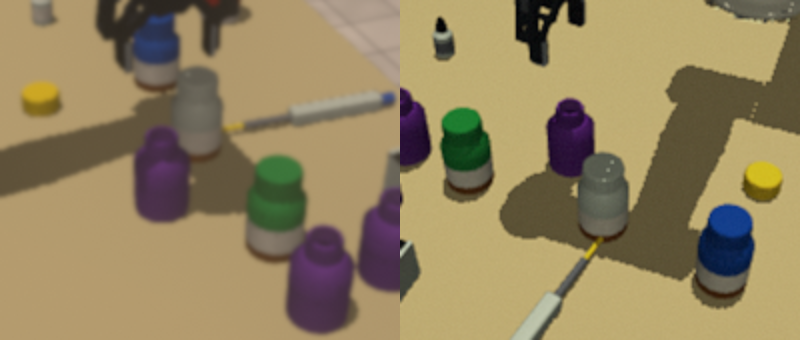

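Both jars are closed and upright with their lids level: green at (277,205) in the left half and (467,150) in the right half, blue at (725,250). The bystanders are where they were and the gripper is clear.

```bash
python3 -c "
from bench import job_done; print(job_done())"
```

```text
the job is handed in; nothing more can be done
None
```

The job is handed in at about 17 s of the 64 s allowed: both jars are closed, blue lid on blue and green lid on green, fully down and level by the cameras, and the other items stayed where they were.

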